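# Gauge a loaded tube carrier against a flip stop

## Task

First flip the hinged steel stop down until it lies on the fence of the gauging bed. Take the capped specimen tube from its sloping rest and lay it down in the two V saddles of the grey carrier while the carrier still stands on the bench, cap over the open end, then set carrier and tube together on the bed with the carrier's closed end towards the stop, snug against both the fence and the lowered stop. Finally flip the stop back up so that it stands upright, leaving the loaded carrier in its gauged place and the bottle, jar and pot undisturbed.

Things in the scene. Friction and masses are not known exactly. Their poses are not given: they have to be found in the camera images.
- bed: Fixed aluminium gauging bed: plate 12 mm thick, spanning x -155..155, y -40..70 mm. Origin on the bench. x runs along the fence to the stop, y to the fence (away from the robot). The fence is a steel strip along the whole plate, y 45..57 mm, its top 22 mm above the bench (10 above the plate). Behind it two steel lugs, 36 mm high, hold the stop's hinge.
- flip_stop (a joint): Hinge angle of the flip stop, rad: 0 = down, level across fence and bed; 1.57 = straight up; 1.75 = its limit, leaning slightly back. A plain steel arm, 150 g, 135 mm long from the hinge, 24 mm wide along the fence, 12 mm thick. Light hinge friction (0.03 N m): it stays where left near upright, but falls down if let go well short of that. It does not slide along the fence.
- stop_hinge (a point): Point on the stop's hinge axis, mid-width: bed x 122, y 63, z 28 mm. The axis runs along bed x. Down, the arm points from here to bed -y, spans bed x 110..134, z 22..34 mm, and its last 32 mm stick out past the plate's edge.
- stop_tab (a point): Point on the centreline of the stop's arm, 122 mm from the hinge, 13 mm short of the free end; with the arm down it lies beyond the gauged carrier's edge. A place to pinch the arm across its 24 mm width.
- gauge_corner (a point): Fixed point on the plate's upper face (12 mm above the bench) where the fence face (bed y 45 mm) meets the gauging face of the lowered stop (bed x 110 mm). Axes as the bed's.
- carrier: Loose grey plastic carrier, about 250 g. Origin at the centre of its underside, x along it to its closed end. Base flange 170 x 76 x 8 mm; on it a block 44 mm wide, full length, z 8..34 mm, to be gripped across, best near x 12. Two V saddles at x 45..65 and -41..-21 (50 wide, ears to z 54, mouth 38). End wall x 77..85, 50 wide, to z 60 mm; the -x end is open.
- carrier_corner (a point): Lower corner of the carrier's base at its closed end on the +y side: carrier x 85, y 38, z 0 mm. When gauged it meets gauge_corner, with the carrier's x axis along bed x.
- rest: Fixed steel rest, base 150 x 80 mm. Origin at the centre of its underside, x horizontal to its low end. Two V saddles (16 mm long, 50 wide, centred 44 mm below and 40 above the tube's origin along the slope) and a lip hold the tube at 35 degrees, its origin 85 mm above the rest's. Between the saddles the tube is free for fingers to 28 mm below its axis.
- tube: Loose white specimen tube with red cap, about 70 g, lying in the rest, cap at the upper end, to the robot's left. Body 28 mm diameter, 120 long; cap 34 diameter, 30 long. Origin on the axis, 60 mm from the bottom end; x along the axis to the bottom end. Laid in the carrier, it belongs at carrier x 12 (play 5 mm either way), y 0, z 54 mm, its x along the carrier's x.
- tube_cap (a point): Centre of the tube's cap, on the axis at tube x -75 mm. In the carrier it lies behind the saddles at the open end.
- bottle: Bystander: amber glass bottle with a red cap, 60 mm diameter, 120 mm high, standing. Origin at the centre of its underside.
- jar: Bystander: white plastic jar with a red lid, 70 mm diameter, 75 mm high, standing. Origin at the centre of its underside.
- pot: Bystander: slim white plastic pot with a red cap, 46 mm diameter, 92 mm high, standing. Origin at the centre of its underside.
Mind the look-alikes: they are no part of the job. Leave any green or yellow look-alike of the carrier alone. What is shaped like the tube but brown is not meant.

How it is judged:
By the outcome, as a careful person would: the job done as asked, in the order asked, and still so for the second after the job is handed in, with the robot touching nothing.
It also fails if it takes over 72 s, if anything falls off the work surface, if the arm or the gripper's body presses on something with over 40 N, if the wrist force passes 120 N, or if a joint passes its speed limit or range.

## Robot

A 6-joint arm with a two-finger parallel gripper is mounted at the origin on the work surface. World frame = base frame: x ahead of the robot, y to its left, z up, the work surface at z = 0. Lengths are in mm, angles in rad, forces in N, time in s.
With the tool pointing down it reaches from about 275 to 825 mm from the base axis. Payload 4.9 kg.
Tool frame: the origin (TCP) lies at the very end of the fingers, on their centre line; the grasp point (between the pads) lies 19 mm behind it; z points along the fingers, y is the direction in which the jaws open and shut (so a half turn about z gives the same grasp; the last joint's range is limited). The gripper opens to 85 mm and grips with 20 to 120 N. Pads are 22 mm wide; open, the fingers measure 114 mm over their backs; the gripper's body (76 mm by 85 mm) begins 54 mm behind the grasp point. The pads swing forward as they close: fully open they stand 13 mm farther back than shut.
Start: joints at [1.173, 0.326, -0.193, 1.052, 0, 1.437], TCP at [143.407, 530.993, 231.281] pointing down, gripper open.
Joint ranges: [-2.65, 2.65], [-0.97, 1.79], [-1.3, 1.35], [-1.93, 2.1], [-1.47, 1.37], [-3.14, 3.14]. Speed limits (rad/s): [2.57, 2.57, 3.14, 3.14, 3.14, 3.14].

## Interface

Orientations are given as [roll, pitch, yaw] about the fixed x, y, z axes, in that order (R = Rz(yaw) Ry(pitch) Rx(roll)).
In Python, from bench import bot, solve_ik, imaging gives the robot as it stands. Calls block until the motion is done:
- bot.move_ptp(position, orientation): joint-space move of the TCP to a pose.
- bot.movel(position, rot=None, max_speed=150, threshold=None): straight line of the TCP; rot=None keeps the orientation; max_speed is the mean speed in mm/s. With threshold (N) it stops when the force on the tool has changed by that much, and returns True; else False.
- bot.move_j(angles): joint-space move.
- bot.grip(opening, effort=None): opening from 0.0 (shut) to 1.0 (fully open); effort is the grip in N (None keeps the last); returns when the fingers have stopped.
- bot.dwell(seconds).
- solve_ik(position, orientation): joint angles nearest the present ones, or None.
- bot.get_state(): the state.
- imaging.capture(name): name is "scene" or "top" or "wrist"; returns the picture (480x640x3 uint8, blue, green, red); there is no depth.
- imaging.camera_model(name): a dict with "K" (3x3 intrinsics, pixels), "position" and "rotation" of the camera in the world. Camera axes: x right, y up, looking along -z (the intrinsics and any distortion apply to the point x, -y, -z); pixel columns grow to the right and rows downward; lengths in mm; the calibration is good to about 2 mm. The wrist camera is an equidistant fisheye: a pixel r from the principal point sees the ray r / f radians off the axis. A picture is of the moment at which its call begins: read the wrist's pose just before it. camera_model takes no time and is no camera call; for the wrist camera it gives the pose at the moment of the call.
A pose or a line that the arm cannot do raises bot.IKError and nothing moves.
- bot.sign_off(): hands the job in, once; it reports no verdict.
The state is a dict: "t": time; "qpos": joint angles; "joint_velocities": joint speeds; "effort": joint torques, N m; "tcp_pos": TCP position; "orientation": TCP orientation; "contact_force": force on the tool from outside, world axes, zero at the start; "wrist_torque": the same for the moment, N m; "opening": opening from 0.0 (shut) to 1.0 (fully open).
Only numpy, scipy, OpenCV 4.12 (cv2) and the standard library are available. Lean on these libraries where they do the work, as an engineer would, in place of code of your own. Each camera call takes 0.05 s, during which the arm holds its last target. There are 200 camera calls.

## Working session

There is one attempt and no reset: what is moved stays moved. The work goes in short steps, each a Python script; the robot and the scene stay as the last script left them, time stands still between calls to the robot, and variables do not carry over. Pictures are saved under pics/ and viewed, about 8 in all and at most 12, crops included, and the job is handed in when it is done.

```bash
ls; mkdir -p pics; python3 - <<'E'
from bench import bot,solve_ik,imaging
import cv2,numpy as np
for n in("scene","top","wrist"):
    cv2.imwrite(f"pics/{n}0.png",imaging.capture(n)); m=imaging.camera_model(n)
    print(n,np.round(m["K"],1).tolist(),np.round(m["position"],1),np.round(m["rotation"],4).tolist(),[k for k in m])
    print(m.get('distortion'))
print(bot.get_state())
E
```

```text
pics
scene [[531.3, 0.0, 325.8], [0.0, 531.3, 239.6], [0.0, 0.0, 1.0]] [1123.2  -89.7 1087.1] [0.5678, -0.0001, 1.2532] ['K', 'position', 'rotation']
None
top [[463.1, 0.0, 315.4], [0.0, 463.1, 240.4], [0.0, 0.0, 1.0]] [ 410.8  111.8 1215.1] [0.0804, 0.0045, -1.5574] ['K', 'position', 'rotation']
None
wrist [[371.6, 0.0, 320.5], [0.0, 371.6, 237.3], [0.0, 0.0, 1.0]] [ 72.3 548.9 372.9] [-0.291, 0.002, 1.3072] ['K', 'position', 'rotation']
None
{'t': 0.15, 'qpos': array([ 1.17284902e+00,  3.26788877e-01, -1.93346796e-01,  1.05198627e+00,
        1.94615835e-05,  1.43660308e+00]), 'joint_velocities': array([-0.0012281 , -0.00408476,  0.00185251, -0.00075145, -0.00156715,
        0.00057819]), 'effort': array([ 1.20978333e-03, -4.43702888e+01,  2.62665296e+01,  1.04531134e-02,
       -7.09799860e-05,  7.00926250e-06]), 'tcp_pos': array([143.19911772, 530.58312927, 230.67621064]), 'orientation': array([-3.14028156e+00, -1.96642262e-04,  2.87783845e+00]), 'contact_force': array([ 0.10631406,  0.15272959, -0.00319771]), 'wrist_torque': array([ 0.00719002,  0.01304607, -0.00592958]), 'opening': 1.0027484797372723}
```

View pics/top0.png

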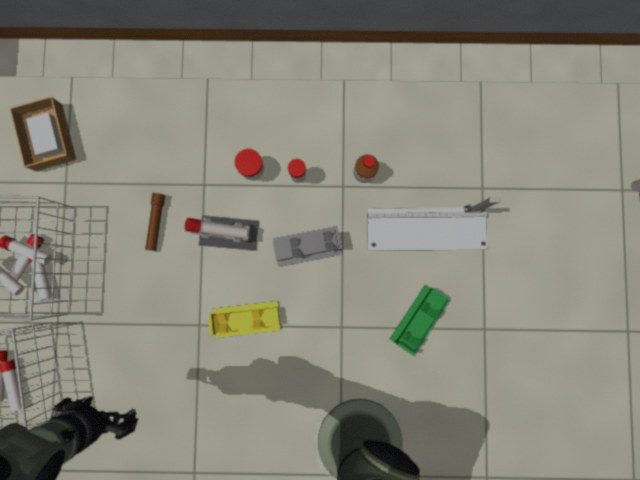

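View pics/scene0.png

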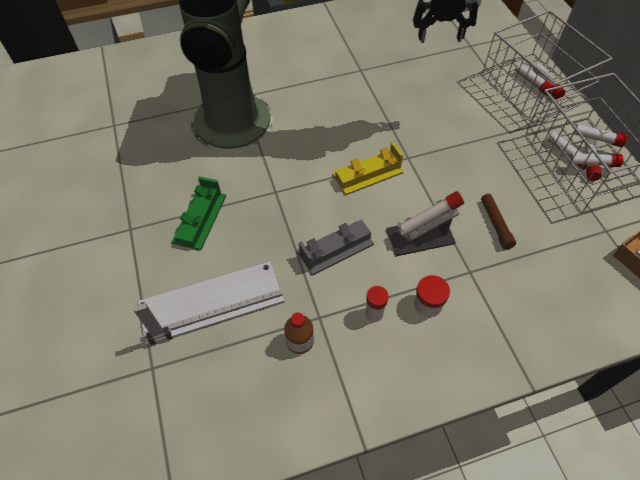

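Top view: grey carrier (308,245), white and red tube on its rest (225,229), bed (427,230) with its stop at (485,207), jar (249,162), pot (297,169), bottle (367,167).
Look-alikes for the tube are the brown one (155,222) and the basket tubes (0–45, 240–400). For the carrier they are yellow (245,318) and green (420,320). I choose the grey carrier and the tube in the rest, and check both in a close crop.

```bash
cat > h.py <<'E'
from bench import bot,solve_ik,imaging
import cv2,numpy as np
from scipy.spatial.transform import Rotation as R
def cam(n): 
    m=imaging.camera_model(n); return dict(K=np.array(m["K"]),p=np.array(m["position"]),R=R.from_euler('xyz',m["rotation"]).as_matrix(),fish=n=="wrist")
def ray(c,uv):
    K=c['K'];x=(uv[0]-K[0,2])/K[0,0];y=(uv[1]-K[1,2])/K[1,1]
    if c['fish']:
        r=np.hypot(x,y);s=np.sin(r)/max(r,1e-9);d=np.array([x*s,y*s,np.cos(r)])
    else: d=np.array([x,y,1.])
    return c['R']@(d*[1,-1,-1])
def onz(c,uv,z):
    d=ray(c,uv); return c['p']+d*(z-c['p'][2])/d[2]
def px(c,P):
    d=c['R'].T@(np.asarray(P,float)-c['p'])*[1,-1,-1];K=c['K']
    if c['fish']:
        r=np.hypot(d[0],d[1]);t=np.arctan2(r,d[2]);q=d[:2]/max(r,1e-9)*t
    else: q=d[:2]/d[2]
    return q*[K[0,0],K[1,1]]+[K[0,2],K[1,2]]
def big(mask):
    cs=cv2.findContours(mask.astype(np.uint8)*255,cv2.RETR_EXTERNAL,cv2.CHAIN_APPROX_NONE)[0]
    return sorted(cs,key=cv2.contourArea,reverse=True)
E
python3 - <<'E'
from h import *
t=cv2.imread('pics/top0.png');s=cv2.imread('pics/scene0.png')
a=cv2.resize(t[140:260,180:500],(800,300),interpolation=cv2.INTER_CUBIC)
b=cv2.resize(s[180:280,250:517],(800,300),interpolation=cv2.INTER_CUBIC)
cv2.imwrite('pics/crop.png',np.vstack([a,b]))
c=cam('top');print(px(c,[0,0,0]),c['R'][:,2])
for n,uv,z in[('bedL',(368,249),12),('bedR',(487,249),12),('bedUL',(368,209),22),('carr',(308,245),30),('tubecap',(193,226),130),('tubeend',(247,231),60),('rest',(229,233),0),('stop',(485,207),100),('jar',(249,162),75),('pot',(297,169),92),('bottle',(369,161),120)]: print(n,onz(c,uv,z).round())
E
```

```text
[359.32415195 440.31493377] [-0.0802442  -0.00554575  0.99675981]
bedL [487. -19.  12.]
bedR [ 491. -328.   12.]
bedUL [590. -17.  22.]
carr [494. 137.  30.]
tubecap [528. 407. 130.]
tubeend [525. 290.  60.]
rest [525. 347.   0.]
stop [ 587. -292.  100.]
jar [697. 287.  75.]
pot [677. 166.  92.]
bottle [692.  -8. 120.]
```

View pics/crop.png

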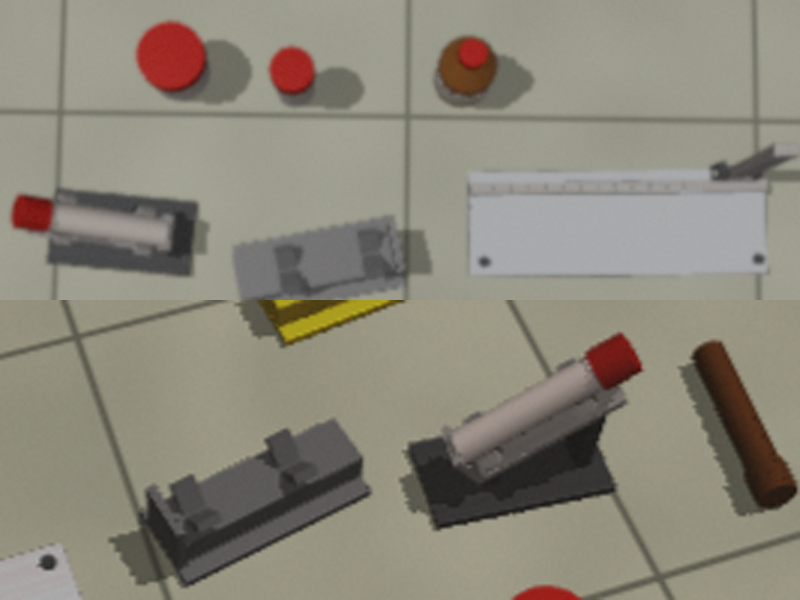

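The crop confirms it: the grey carrier's closed end (wall, top px about (340,240)) points to the robot's right, towards the stop, and the white tube's red cap is at the upper left. The bed corners come out 309 mm apart, against 310 given. Next, close views with the wrist camera.

```bash
python3 - <<'E'
from h import *
import json
out={}
for n,p in(("w_rest",[440,235,240]),("w_bed",[450,-150,240])):
    bot.move_ptp(p,[np.pi,0,np.pi]); bot.dwell(.2)
    c=cam('wrist'); im=imaging.capture('wrist'); cv2.imwrite(f'pics/{n}.png',im)
    out[n]={k:(v.tolist() if hasattr(v,'tolist') else v) for k,v in c.items()}
    print(n,c['p'].round(1),c['R'][:,2].round(3),bot.get_state()['t'])
json.dump(out,open('cams.json','w'))
a=cv2.imread('pics/w_rest.png');b=cv2.imread('pics/w_bed.png')
E
```

```text
w_rest [366.1 234.7 382.2] [-0.287  0.     0.958] 1.95
w_bed [ 376.7 -150.2  382.2] [-0.287 -0.     0.958] 3.6333
```

View pics/w_rest.png

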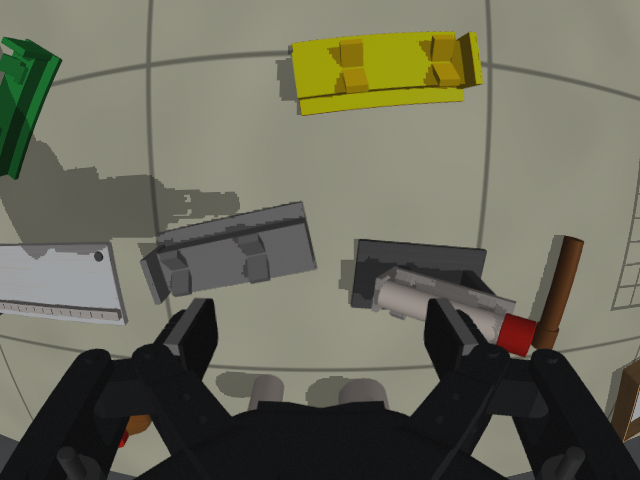

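View pics/w_bed.png

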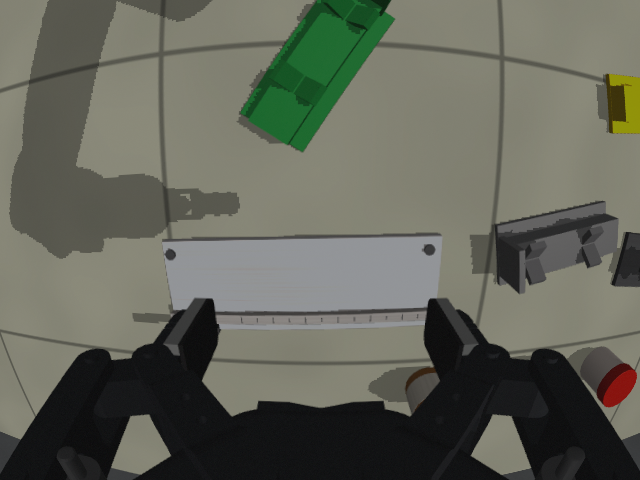

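w_bed: plate's front corners at (164,240) and (442,234). w_rest: carrier between (140,260) and (317,267), with its flange corner at (302,202), and tube from (378,290) to cap (517,335). One enlarged crop will give accurate pixels.

```bash
python3 - <<'E'
from h import *
import json
C={k:{q:(np.array(v) if q!='fish' else v) for q,v in d.items()} for k,d in json.load(open('cams.json')).items()}
im=cv2.imread('pics/w_rest.png')
a=cv2.resize(im[190:310,130:330],(500,300),interpolation=cv2.INTER_CUBIC)
b=cv2.resize(im[232:362,345:545],(462,300),interpolation=cv2.INTER_CUBIC)
a=cv2.convertScaleAbs(a,alpha=1.6);b=cv2.convertScaleAbs(b,alpha=1.3)
cv2.imwrite('pics/crop2.png',np.vstack([a,np.pad(b,((0,0),(0,38),(0,0)))]))
# bed
w=C['w_bed'];A=onz(w,(164,240),12);B=onz(w,(442,234),12);print('bed',A,B,np.linalg.norm(A-B),np.degrees(np.arctan2(*(A-B)[1::-1])))
g=cv2.imread('pics/w_bed.png');hsv=cv2.cvtColor(g,cv2.COLOR_BGR2HSV)
for uv in((170,254),(429,250)):print('hole',onz(w,uv,12))
# bed from w_bed mask: front edge fit
gray=cv2.cvtColor(g,cv2.COLOR_BGR2GRAY).astype(float);pts=[]
for u in range(185,415,10):
    col=cv2.GaussianBlur(gray,(5,3),0)[225:250,u];d=np.abs(np.diff(col));v=225+np.argmax(d)+.5;pts.append(onz(w,(u,v),12)[:2])
pts=np.array(pts);print('edge x at y, slope',np.polyfit(pts[:,1],pts[:,0],1),np.std(pts[:,0]-np.polyval(np.polyfit(pts[:,1],pts[:,0],1),pts[:,1])))
# cap: triangulation wrist/top/scene
def redc(img,near):
    h=cv2.cvtColor(img,cv2.COLOR_BGR2HSV);m=((h[...,0]<6)|(h[...,0]>174))&(h[...,1]>170)&(h[...,2]>60)
    for c in big(m):
        M=cv2.moments(c)
        if M['m00']>10:
            p=np.array([M['m10'],M['m01']])/M['m00']
            if np.hypot(*(p-near))<15:return p,M['m00']
L=[]
for c,img,near in((w:=C['w_rest'],im,(517,335)),(cam('top'),cv2.imread('pics/top0.png'),(193,226)),(cam('scene'),cv2.imread('pics/scene0.png'),(454,201))):
    p=redc(img,np.array(near));print(p);d=ray(c,p[0]);d/=np.linalg.norm(d);L.append((c['p'],d))
Pm=[np.eye(3)-np.outer(d,d) for _,d in L]
X=np.linalg.solve(sum(Pm),sum(P@p for P,(p,_) in zip(Pm,L)));print('cap',X,[np.linalg.norm(P@(X-p)) for P,(p,_) in zip(Pm,L)])
E
```

```text
bed [ 491.1499508  -323.67167828   12.        ] [483.67419339 -19.46124146  12.        ] 304.302278703589 -88.59227986482774
hole [ 507.49899194 -318.31290631   12.        ]
hole [501.75524695 -32.68250765  12.        ]
edge x at y, slope [-2.30588741e-02  4.84950709e+02] 0.2970834238986574
(array([516.31645181, 334.47191529]), 1086.0)
(array([192.43345543, 224.90964591]), 136.5)
(array([454.54854855, 199.94194194]), 166.5)
cap [531.64580395 409.06301727 128.02168704] [np.float64(0.4540574986736657), np.float64(0.5296454965922188), np.float64(0.41759261758448224)]
```

View pics/crop2.png

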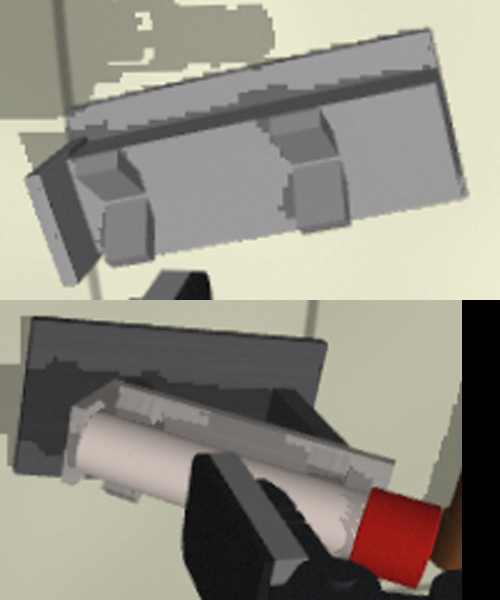

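```bash
python3 - <<'E'
from h import *
import json
C={k:{q:(np.array(v) if q!='fish' else v) for q,v in d.items()} for k,d in json.load(open('cams.json')).items()}
w=C['w_rest']
f=lambda x,y:(130+x/2.5-.3,190+y/2.5-.3)
def seg(n,p,q,z,L):
    A=onz(w,p,z);B=onz(w,q,z);d=A-B;print(n,A[:2].round(1),B[:2].round(1),'len',np.hypot(*d[:2]).round(1),L,'ang',np.degrees(np.arctan2(d[1],d[0])).round(2));return A,B
A,B=seg('flange',f(73,109),f(430,29),8,170)
n=(A-B)/np.linalg.norm(A-B);lft=np.array([-n[1],n[0],0])  # carrier y
print('centre1',(A+B)/2+lft*38,n)
E1,E2=seg('blockend',f(437,81),f(467,195),34,44)
print('centre2',(E1+E2)/2+n*85)
g=lambda x,y:(345+x/2.31-.3,232+y/2.31-.3)
A,B=seg('restfront',g(32,17),g(327,42),6,150)
X=np.array([531.6,409.1,128])
b=onz(w,g(84,140),50.6);print('bottom',b,'len xy',np.hypot(*(b-X)[:2]),135*np.cos(np.radians(35)),'ang',np.degrees(np.arctan2(*(b-X)[1::-1])))
o=X+(b-X)*75/135;print('tube origin',o)
# tube in top image: white blob axis
t=cv2.imread('pics/top0.png')[205:250,195:262]
print(onz(cam('top'),(248,231),50.6))
E
```

```text
flange [473.8  53.8] [439.6 215.4] len 165.1 170 ang -78.06
centre1 [493.9073103  142.45468722   8.        ] [ 0.20692506 -0.9783568   0.        ]
blockend [455.  219.2] [502.3 230.7] len 48.6 44 ang -166.27
centre2 [496.23941302 141.79802834  34.        ]
restfront [480.6 275.1] [493.4 424.6] len 150.0 150 ang -94.9
bottom [522.2026464  294.82764607  50.6       ] len xy 114.6581053700003 110.5855259790139 ang -94.70122312550554
tube origin [526.379248   345.61535893  85.        ]
[526.01845965 288.96408544  50.6       ]
```

```bash
cat >> h.py <<'E'
def Rz(a): return R.from_euler('z',a)
BED=np.array([529,-172.5,0.]);BY=np.radians(-88.75)
def bed(x,y,z): return BED+Rz(BY).apply([x,y,z])
TUBE=np.array([526.8,346.5,85.]);TY=np.radians(-94.8)
CAR=np.array([495,142,0.]);CY=np.radians(-77.5)
SL=np.radians(35)
def rot(zdir,ydir):
    z=np.array(zdir,float);z/=np.linalg.norm(z);y=np.array(ydir,float);y-=z*(y@z);y/=np.linalg.norm(y)
    return R.from_matrix(np.c_[np.cross(y,z),y,z]).as_euler('xyz')
def down(yaw): return [np.pi,0,(yaw+np.pi)%(2*np.pi)-np.pi]
def tcp_for(g,o): # TCP so that grasp point is at g
    return np.array(g)+R.from_euler('xyz',o).apply([0,0,19])
def tab(th,r=122): return bed(122,63-r*np.cos(th),28+r*np.sin(th))
STOPO=down(BY+np.pi/2+np.pi)
def st(): 
    s=bot.get_state();print('t',round(s['t'],2),s['tcp_pos'].round(1),'op',round(s['opening'],3),'F',s['contact_force'].round(1));return s
def tubeori(sl,yaw):
    ax=Rz(yaw).apply([np.cos(sl),0,-np.sin(sl)]); zt=Rz(yaw).apply([-np.sin(sl),0,-np.cos(sl)])
    return rot(zt,Rz(yaw).apply([0,1,0]))
E
python3 - <<'E'
from h import *
c=cam('scene')
for th in(1.4,1.57,1.75): print(th,px(c,tab(th,135)))
print('tab base',px(c,tab(1.57,0)))
def ik(n,p,o):
    q=solve_ik(p,o);print(n,np.round(p),np.round(o,2),None if q is None else q.round(2))
for th in(1.57,.8,0): ik('stop',tcp_for(tab(th),STOPO),STOPO)
for s in(1,):
    o=tubeori(SL,TY);ik('tube',tcp_for(TUBE,o),o)
    o=tubeori(0,CY);ik('lay',tcp_for(CAR+Rz(CY).apply([12,0,58]),o),o)
    o=tubeori(0,BY);ik('place',bed(37,7,26),o)
s=cv2.imread('pics/scene0.png')[290:355,110:200];cv2.imwrite('pics/stop.png',cv2.resize(s,(630,455),interpolation=cv2.INTER_CUBIC))
E
```

```text
1.4 [136.72829463 296.49431326]
1.57 [138.24264618 306.18578336]
1.75 [140.55051584 317.65381565]
tab base [157.15858654 333.69245538]
stop [ 595. -293.  131.] [ 3.14  0.   -3.12] [-0.57  0.61 -0.01  0.96  0.   -0.59]
stop [ 510. -295.   97.] [ 3.14  0.   -3.12] [-0.65  0.52 -0.27  0.79  0.   -0.67]
stop [ 473. -296.    9.] [ 3.14  0.   -3.12] [-0.69  0.58 -0.43  0.56  0.   -0.71]
tube [528. 357.  69.] [-3.14 -0.61  1.49] [ 0.21  0.53 -0.53  0.32  0.58  1.92]
lay [498. 130.  39.] [3.14 0.   1.79] [ 0.11  0.48 -0.53  0.57  0.    1.47]
place [ 537. -209.   26.] [3.14 0.   1.59] [-0.5   0.58 -0.37  0.62  0.    1.05]
```

View pics/stop.png

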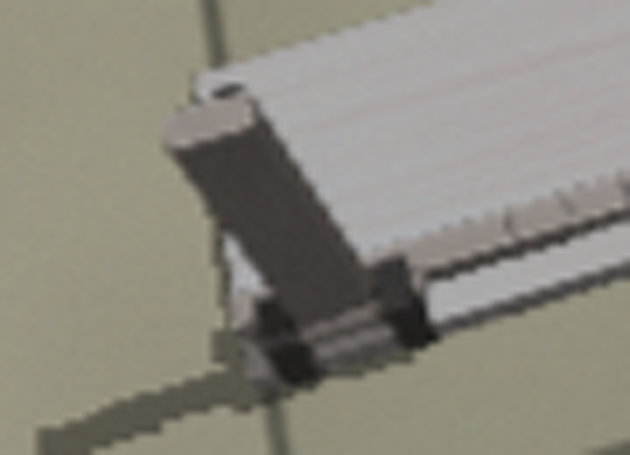

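The stop's tip is at scene px (140,307), which matches the prediction for 1.57 rad, so it stands upright. Now I flip it down.

```bash
python3 - <<'E'
from h import *
p=tcp_for(tab(1.58),STOPO)
bot.move_ptp(p+[0,0,60],STOPO); bot.movel(p,STOPO,max_speed=120,threshold=15); st()
bot.grip(0.0,20); s=st()
for th in np.linspace(1.58,0.02,7)[1:]:
    bot.movel(tcp_for(tab(th),STOPO),STOPO,max_speed=120)
st()
bot.grip(.7);s=st()
c=tcp_for(tab(0),STOPO)
bot.movel(c+[0,0,60],STOPO);st()
bot.movel(c+[-60,30,170],STOPO,max_speed=250)
cv2.imwrite('pics/s2.png',cv2.resize(imaging.capture('scene')[250:360,110:300],(760,440),interpolation=cv2.INTER_CUBIC))
sc=cam('scene')
for th in(0,):print('pred tip px',(px(sc,tab(0,135))-[110,250])*4)
E
```

```text
t 5.13 [ 596.1 -292.9  132.1] op 1.002 F [-0.1  0.5 -0.2]
t 5.72 [ 596.1 -291.6  131.5] op 0.274 F [-0.8  5.   4.3]
t 8.22 [ 472.7 -294.6   10.7] op 0.278 F [-0.1  6.5 -1.3]
t 8.66 [ 473.1 -296.5   11.8] op 0.699 F [0.  0.1 1.2]
t 9.19 [ 472.6 -295.8   68.9] op 0.698 F [-0.4  0.6 -0.6]
pred tip px [147.42220745 122.76137335]
```

View pics/s2.png

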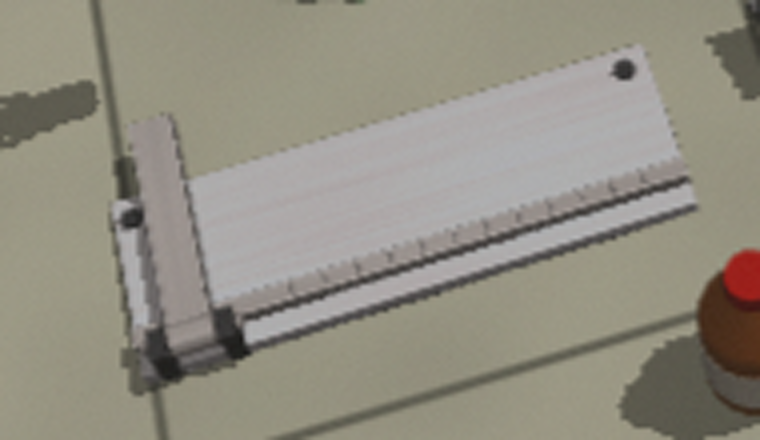

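The stop lies flat across the fence and bed (tip at (152,118) in the crop, predicted (147,123)). Now the tube.

```bash
sed -i 's/BED=np.array(\[529,-172.5/BED=np.array([529,-171.2/' h.py; python3 - <<'E'
from h import *
o=tubeori(SL,TY);z=R.from_euler('xyz',o).apply([0,0,1])
p=tcp_for(TUBE-3*z,o)
bot.grip(1.0)
bot.move_ptp(p-90*z,o);st()
print('hit',bot.movel(p,o,max_speed=120,threshold=8));st()
bot.grip(0.0,25);s=st()
bot.movel(p-25*z,o,max_speed=80)
bot.movel(p-25*z+[0,0,60],o);s=st()
c=cam('wrist');im=imaging.capture('wrist');cv2.imwrite('pics/w_held.png',im)
s=bot.get_state();Rt=R.from_euler('xyz',s['orientation']);
h=cv2.cvtColor(im,cv2.COLOR_BGR2HSV);m=((h[...,0]<6)|(h[...,0]>174))&(h[...,1]>150)&(h[...,2]>50)
for k in big(m)[:3]:
    x,y,w,hh=cv2.boundingRect(k);print(cv2.contourArea(k),x,y,w,hh)
# predicted px of axis points
g=s['tcp_pos']-Rt.apply([0,0,19-3]);
for d in(60,75,90):print(d,px(c,g+Rt.apply([1,0,0])*d).round())
print(Rt.as_matrix().round(2))
E
```

```text
t 12.47 [523.6 303.8 145.7] op 1.002 F [ 0.  -0.7  0. ]
hit False
t 13.38 [528.  355.5  72.3] op 0.997 F [ 0.4 -0.9 -0.3]
t 13.93 [528.6 355.4  72.4] op 0.319 F [ 2.4 -3.3  2.2]
t 14.94 [525.9 341.3 151.7] op 0.316 F [-0.7 -0.2 -0.8]
9146.5 270 71 101 97
5519.5 517 311 82 93
60 [320. 165.]
75 [320. 122.]
90 [320.  78.]
[[ 0.07  1.    0.05]
 [ 0.82 -0.08  0.57]
 [ 0.57 -0.   -0.82]]
```

View pics/w_held.png

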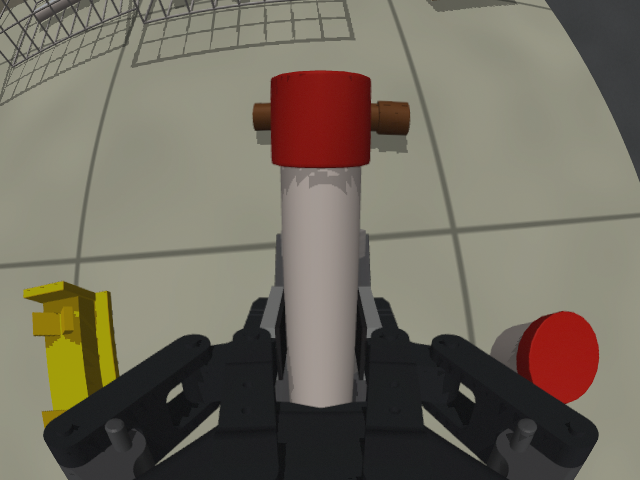

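The tube is held straight, with the cap rim rows 71–168 against 78–165 predicted on the axis, so the axial grip is within about 2 mm. Now I lay it in the carrier.

```bash
python3 - <<'E'
from h import *
t=cam('top')
print('open end obs',onz(t,(275.6,248),8),'model',CAR+Rz(CY).apply([-85,0,8]));print('wall top obs',onz(t,(339.6,235),60),'model',CAR+Rz(CY).apply([85,0,60]))
o=tubeori(0,CY);p=tcp_for(CAR+Rz(CY).apply([12,0,57]),o)
bot.move_ptp(p+[0,0,90],o);st()
bot.movel(p+[0,0,25],o,max_speed=120,threshold=8)
print('touch',bot.movel(p+[0,0,-3],o,max_speed=25,threshold=5));st()
bot.dwell(.1);bot.grip(.75,25);st()
s=bot.get_state()
bot.movel(s['tcp_pos']+[0,0,110],o,max_speed=200);st()
cv2.imwrite('pics/w_laid.png',imaging.capture('wrist'))
a=imaging.capture('scene')[160:280,250:430];cv2.imwrite('pics/s_laid.png',a)
w=cv2.imread('pics/w_laid.png')
cv2.imwrite('pics/laid.png',np.vstack([cv2.resize(w[:400],(560,350)),cv2.resize(a,(375,250),interpolation=cv2.INTER_CUBIC)[:, :].copy() if 0 else np.pad(cv2.resize(a,(375,250),interpolation=cv2.INTER_CUBIC),((0,0),(0,185),(0,0)))]))
E
```

```text
open end obs [486.55261008 222.17759909   8.        ] model [476.60263282 224.98516061   8.        ]
wall top obs [518.00110653  57.77732336  60.        ] model [513.39736718  59.01483939  60.        ]
t 15.82 [497.4 130.8 127.3] op 0.317 F [-0.5  0.  -1.1]
touch True
t 17.37 [497.5 130.3  39.7] op 0.316 F [0.3 0.7 2.5]
t 17.91 [496.4 130.1  39.2] op 0.747 F [1.  0.1 0.2]
t 18.61 [495.9 130.1 148.5] op 0.749 F [-0.7 -0.3 -0.2]
```

View pics/laid.png

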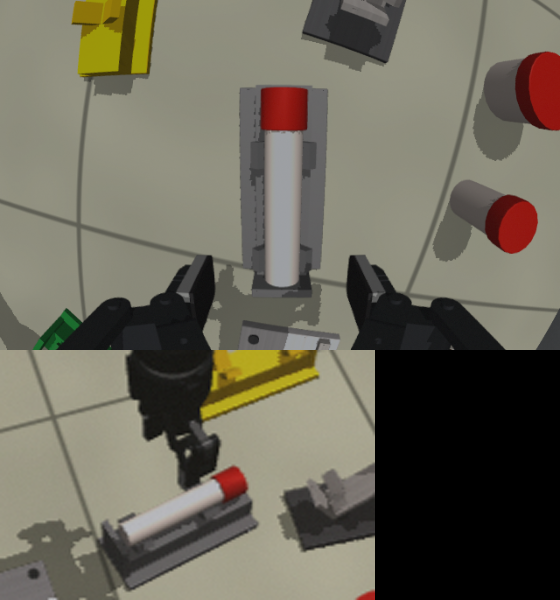

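The tube lies in both saddles with the cap at the open end. Next I grip the carrier, carry it over and gauge it: set down short of the corner, then push to the fence and to the stop with force thresholds.

```bash
python3 - <<'E'
from h import *
o=tubeori(0,CY);p=CAR+Rz(CY).apply([12,0,15])
bot.grip(1.0)
bot.movel(p+[0,0,45],o,max_speed=200)
print('hit',bot.movel(p,o,max_speed=80,threshold=10));st()
bot.grip(0,60);st()
bot.movel(p+[0,0,70],o,max_speed=100);st()
ob=tubeori(0,BY);q=bed(37-12,7-8,27)
bot.movel(q+[0,0,58],ob,max_speed=170);st()
bot.movel(q+[0,0,12],ob,max_speed=100,threshold=15)
bot.dwell(.1)
print('down',bot.movel(q+[0,0,-6],ob,max_speed=20,threshold=5));s=st()
p0=s['tcp_pos'];ex,ey=bed(1,0,0)-BED,bed(0,1,0)-BED
print('fence',bot.movel(p0+ey*18,ob,max_speed=20,threshold=9));s=st()
p1=s['tcp_pos']
print('stop',bot.movel(p1+ex*22,ob,max_speed=20,threshold=9));s=st()
d=Rz(-BY).apply(s['tcp_pos']-BED);print('bed coords',d,'expect 37,7')
E
```

```text
hit False
t 20.37 [497.9 130.3  15.3] op 0.998 F [-0.3  0.8  0.7]
t 20.83 [498.  130.3  15.7] op 0.499 F [-0.8 -0.2  6. ]
t 21.68 [497.  130.2  84.4] op 0.497 F [ 0.6 -0.1 -4.2]
t 23.77 [ 528.4 -195.4   84.9] op 0.499 F [ 0.2  0.6 -4.4]
down True
t 25.08 [ 528.5 -196.2   27.7] op 0.502 F [-1.4 -0.8  4.4]
fence True
t 25.41 [ 528.6 -196.2   27.8] op 0.5 F [-1.1  0.3  4.3]
stop True
t 26.12 [ 528.8 -206.8   27.7] op 0.5 F [-0.5  1.   3.4]
bed coords [35.62454742 -0.96055232 27.67159665] expect 37,7
```

```bash
python3 - <<'E'
from h import *
ob=tubeori(0,BY);ex,ey=bed(1,0,0)-BED,bed(0,1,0)-BED
def b(s): return Rz(-BY).apply(s['tcp_pos']-BED).round(2),Rz(-BY).apply(s['contact_force']).round(1)
p=bot.get_state()['tcp_pos']-ex*2+[0,0,1]
bot.movel(p,ob,max_speed=30);print(b(bot.get_state()))
r=bot.movel(p+ey*16,ob,max_speed=14,threshold=14);print('fence',r,b(bot.get_state()))
bot.dwell(.15);s=bot.get_state();print(b(s))
E
```

```text
(array([33.12, -1.78, 27.95]), array([-0.3,  0. , -3.7]))
fence True (array([33.75,  7.2 , 27.96]), array([ 0.3, -0.9,  4.5]))
(array([33.72,  7.17, 27.93]), array([ 0.5, -0.3,  5.9]))
```

```bash
python3 - <<'E'
from h import *
ob=tubeori(0,BY);ex,ey=bed(1,0,0)-BED,bed(0,1,0)-BED
def b(): 
    s=bot.get_state();print(Rz(-BY).apply(s['tcp_pos']-BED).round(2),Rz(-BY).apply(s['contact_force']).round(1),round(s['t'],2))
p=bot.get_state()['tcp_pos']+[0,0,1]
r=bot.movel(p+ex*12,ob,max_speed=14,threshold=14);print('stop',r);b()
c=bot.get_state()['tcp_pos']
bot.movel(c+ex*2+ey*2,ob,max_speed=20);bot.dwell(.2);b()
bot.movel(c+ex*3+ey*3,ob,max_speed=20);bot.dwell(.2);b()
E
```

```text
stop True
[35.57  6.97 27.78] [-2.   0.4  3.7] 27.92
[35.67  7.1  27.71] [-6.8 -5.8  9.3] 28.47
[35.69  7.16 27.74] [-8.8 -7.1 12.9] 28.92
```

Both contacts are firm (9 N on the stop, 7 N on the fence, no further motion). Release and check.

```bash
python3 - <<'E'
from h import *
ob=tubeori(0,BY)
bot.grip(.72,30);st()
p=bot.get_state()['tcp_pos'];bot.movel(p+[0,0,20],ob,max_speed=60);bot.movel(bed(-30,7,230),ob,max_speed=220);st();bot.dwell(.1)
c=cam('wrist');im=imaging.capture('wrist');cv2.imwrite('pics/w_g.png',im)
for n,P in(('corner',bed(110,45,20)),('cor-y',bed(110,-31,20)),('openfence',bed(-60,45,20)),('open-y',bed(-60,-31,20)),('cap',bed(25-63,7,66)),('stop',bed(110,-72,34))):print(n,px(c,P).round())
t=imaging.capture('top')[190:270,350:510]
cv2.imwrite('pics/g.png',np.vstack([np.pad(im[60:340,100:560],((0,0),(0,100),(0,0))),cv2.resize(t,(560,280),interpolation=cv2.INTER_CUBIC)]))
E
```

```text
t 29.24 [ 540.1 -210.1   27.6] op 0.72 F [ 0.  -0.1  0.1]
t 30.76 [ 534.6 -141.   228.8] op 0.724 F [ 0.3  0.3 -0.1]
corner [357. 331.]
cor-y [288. 331.]
openfence [363. 174.]
open-y [283. 174.]
cap [323. 206.]
stop [249. 337.]
```

View pics/g.png

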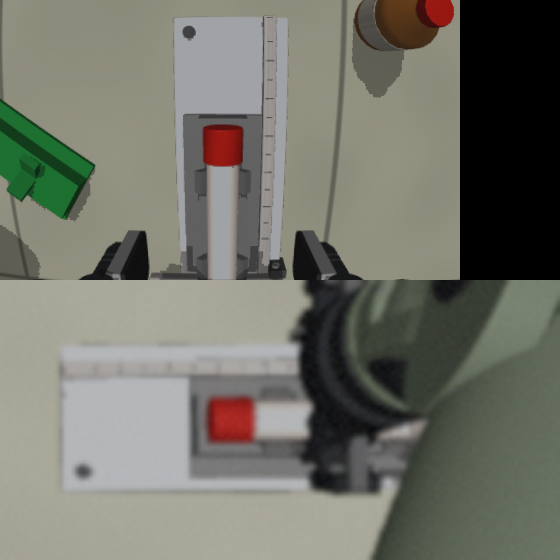

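```bash
python3 - <<'E'
from h import *
im=cv2.imread('pics/w_g.png');g=cv2.cvtColor(im,cv2.COLOR_BGR2GRAY)
for r in range(180,320,20): print(r,g[r,352:378])
c=cam('wrist')
for x in(-60,0,60,95):print(x,px(c,bed(x,45,20)).round(1),px(c,bed(x,45,12)).round(1),px(c,bed(x,45,22)).round(1))
print(g[326:345,300:345:11])
E
```

```text
180 [ 98  99  98  98  99  98  98  99  99 100  72 123 147 149 147 147 148 150
 149 147 148 144 143 130 155 162]
200 [ 98  98  99  98  98  98  98  99  98  83 106 139 151 149 146 147 150 151
 149 149 145 147 130 149 162 162]
220 [ 98  98  98  98  98  97  98  98 100  86 116 149 150 147 148 149 154 152
 148 147 144 136 149 162 162 162]
240 [ 98  97  98  97  98  97  97  99  79 108 141 150 150 147 150 151 151 148
 148 142 143 154 161 162 163 162]
260 [ 96  97  97  97  97  96  96  80  75 124 149 148 146 147 147 149 148 145
 141 145 141 155 162 163 162 162]
280 [ 96  96  96  97  96  97 101  67 129 146 147 146 145 146 146 144 142 143
 146 131 159 162 162 162 162 162]
300 [ 96  96  97  96  96  96  85  95 144 147 145 143 143 143 141 141 141 136
 138 162 163 163 162 162 162 162]
-60 [362.2 173.6] [361.3 172.6] [362.5 173.8]
0 [360.7 234.2] [359.9 232. ] [360.9 234.8]
60 [358.7 289.6] [358.  286.5] [358.8 290.4]
95 [357.4 318.9] [356.7 315.4] [357.5 319.8]
[[ 80 153 162 139  75]
 [ 80 153 162 138  75]
 [ 80 153 162 137  74]
 [ 80 152 162 137  68]
 [ 80 152 162 137  67]
 [ 81 152 162 137  55]
 [ 66 152 162 137  51]
 [ 58 153 162 136  52]
 [ 58 152 162 136  51]
 [ 58 152 162 137  51]
 [ 58 152 161 136  50]
 [ 53 152 162 136  45]
 [ 43 135 162 136  39]
 [ 37 109 146 119  38]
 [ 37 108 121  94  38]
 [ 39 109 120  95  38]
 [ 37 108 121  94  38]
 [ 38 109 120  94  38]
 [ 39 109 120  94  38]]
```

There is no bright plate strip between flange and fence at any row, so it is flush along its length. Now flip the stop up.

```bash
python3 - <<'E'
from h import *
p=tcp_for(tab(0.0),STOPO)+[0,0,1.5]
bot.move_ptp(p+[-30,0,200],STOPO);bot.grip(.65,20)
bot.movel(p+[0,0,60],STOPO,max_speed=200)
print('hit',bot.movel(p,STOPO,max_speed=80,threshold=10));st()
bot.grip(0,20);st()
for th in np.linspace(0,1.6,8)[1:]:
    bot.movel(tcp_for(tab(th),STOPO)+[0,0,1.5*(1-th/1.6)],STOPO,max_speed=100)
    s=bot.get_state();print(s['contact_force'].round(1),end=' ')
bot.dwell(.2);st()
bot.grip(.65);st()
bot.movel(tcp_for(tab(1.6),STOPO)+[0,0,90],STOPO,max_speed=150)
bot.move_ptp([400,80,260],STOPO);bot.dwell(.3);st()
c=cam('scene');im=imaging.capture('scene')
print('tip pred',px(c,tab(1.6,135)),'corner',px(c,bed(110,45,12)))
w=imaging.capture('top')
cv2.imwrite('pics/fin.png',np.vstack([cv2.resize(im[240:370,110:350],(640,347),interpolation=cv2.INTER_CUBIC),cv2.resize(w[145:265,270:550],(583,250),interpolation=cv2.INTER_CUBIC) if 0 else np.pad(cv2.resize(w[145:265,270:550],(583,250),interpolation=cv2.INTER_CUBIC),((0,0),(0,57),(0,0)))]))
E
```

```text
hit False
t 34.62 [ 473.  -294.7   10.8] op 0.647 F [-0.3 -0.3  0.2]
t 35.01 [ 473.  -294.5   11.1] op 0.279 F [-0.2  1.   4.5]
[0.  0.3 0.4] [-1.   0.8  1.6] [-2.1  0.1  3.6] [-1.8  0.1  4.6] [-1.3  0.9  3.7] [0.1 1.7 2.8] [0.3 2.9 3. ] t 38.18 [ 598.2 -291.5  130.9] op 0.275 F [1.  2.  2.5]
t 38.59 [ 598.  -291.9  130.8] op 0.648 F [ 0.2 -0.2  0.1]
t 41.2 [400.3  79.6 259.8] op 0.651 F [-0.1 -0.2  0. ]
tip pred [139.26643685 307.82783849] corner [163.82956862 327.32052994]
```

View pics/fin.png

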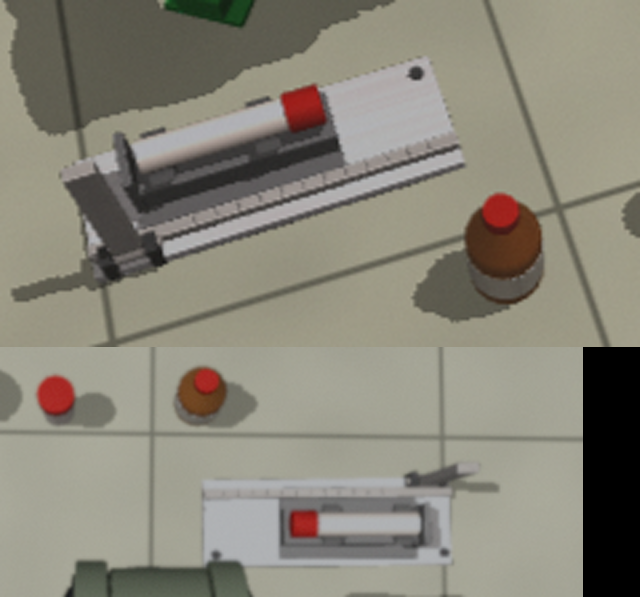

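The stop stands upright and the loaded carrier lies along the fence. A last numeric check repeats the earlier wrist view, to see whether the carrier shifted while the stop was raised.

```bash
python3 - <<'E'
from h import *
ob=tubeori(0,BY);bot.move_ptp(bed(-30,7,230),ob);bot.dwell(.3);st()
im=imaging.capture('wrist');cv2.imwrite('pics/w_g2.png',im)
a=cv2.cvtColor(cv2.imread('pics/w_g.png'),cv2.COLOR_BGR2GRAY);b=cv2.cvtColor(im,cv2.COLOR_BGR2GRAY)
f=lambda r:cv2.phaseCorrelate(np.float32(a[r]),np.float32(b[r]),cv2.createHanningWindow((r[1].stop-r[1].start,r[0].stop-r[0].start),cv2.CV_32F))
print('bed shift',f(np.s_[70:160,270:395]),'carrier open end',f(np.s_[165:320,280:358]))
for r in range(180,320,40): print(r,b[r,352:372])
print('col', [int(np.argmax(np.abs(np.diff(x[160:190,295].astype(int))))) for x in(a,b)])
E
```

```text
t 42.67 [ 535.4 -140.3  230.4] op 0.65 F [1.  0.2 0.3]
bed shift ((-1.2242313612538922, 0.6282980261418558), 0.9384119188096788) carrier open end ((-1.6810619598731478, 0.2968239822241685), 0.9041639763116837)
180 [100 100 100 100 100  99 100 103  75 124 146 151 149 147 149 150 151 149
 149 147]
220 [ 99  99  99 100  99  99  99  71 121 149 150 150 150 151 155 154 149 150
 144 143]
260 [ 97  98  99  98  97  98  68 128 149 149 148 149 149 150 149 146 144 149
 126 156]
300 [ 97  97  98  98  86  89 147 150 146 144 145 145 143 141 142 141 150 164
 164 164]
col [13, 13]
```

```bash
python3 -c "
from h import *
print(bot.sign_off());st()"
```

```text
the job is handed in; nothing more can be done
None
the job is handed in; nothing more can be done
```

The job is done and handed in at about 43 s of the 72 s allowed, in the order asked. The stop went down, the tube was laid in the grey carrier on the bench, the loaded carrier was gauged on the bed, and the stop went back upright.

**Gauging:** I pressed the carrier until it stopped moving, with about 9 N against the stop and 7 N against the fence. The first push to the fence tripped its force threshold after only 0.1 mm, so I repeated it.

**Last checks:**
- **Fence:** no strip of plate shows between the carrier's flange and the fence, before or after raising the stop.
- **Carrier:** raising the stop shifted it by less than about 0.5 px relative to the bed.
- **Stop:** upright in both the scene and top views.
- **Tube:** lying in the saddles, with its cap at the open end.
- **Bystanders:** the bottle and pot looked undisturbed in the last pictures. The jar was out of the last crops and I did not check it again; nothing was moved near it.

**Disagreements:** the top-view estimate of the carrier's open end was about 10 mm off the wrist-camera one. I used the wrist value, and the fit agreed with it. Snugness at the stop rests on the contact force alone, because the gripper hid that end from the camera.

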